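# Let the mosaic lift down level with its transfer shelf

## Task

Crack the red release valve of the mosaic lift open just far enough that the deck with the panel sinks slowly, and when the deck is level with the wooden transfer shelf beside it, stop it there by snugging the valve firmly shut by its springy lever, with a push of 9 N or a little more but not wrenching it. Never let the deck drop fast and do not touch the deck or the shelf, do not disturb the other things, and let go of the valve at the end.

Things in the scene. Friction and masses are not known exactly. Their poses are not given: they have to be found in the camera images.
- lift: hydraulic panel lift on a blue steel base plate 240 x 610 x 12 mm, fixed to the table (position and yaw vary). Origin on the table under the plate; z up; x away from the robot at yaw 0; the valve stands at the +y end, the deck in the middle (centre 20 mm to -y), the shelf at the -y end.
- deck: steel deck plate 220 x 200 x 12 mm on the lift's ram, with a blue mosaic panel with yellow half sun clipped on it. Origin at the centre of the plate's top face; it only moves up and down. Starts 30 to 70 mm above the shelf and cannot be pumped up again; its weight is hidden. More than 35 mm/s is a drop; with the valve wide open it falls at 60 to 100 mm/s.
- deck_edge (a point): top face of the steel deck plate at the middle of its edge next to the shelf
- shelf: wooden transfer shelf 220 x 160 x 12 mm with a red edge strip, clamped at a height that differs each time. Origin at the centre of its top face. The gap between deck and shelf is 6 mm.
- shelf_edge (a point): top face of the shelf at the middle of its edge next to the deck; the deck is level with it when this and deck_edge have the same height
- valve (a joint): angle of the brass valve hub, rad: 0 = on its hard seat (shut), it cannot go below; grows anticlockwise seen from above as it opens, to 1.4. Starts 0 to 0.1. The deck holds still until a crack angle that differs each time (0.15 to 0.8); beyond it the sinking speed grows by very roughly 20 mm/s per 0.1 rad, and turning back slows or stops it at once. The hub stays where it is left.
- grip_post (a point): upright red round post to hold, 16 mm across, 64 to 126 mm above the table, at the end of the springy red lever (bar top 69 mm above the table), 75 mm from the valve axis. This point lies on the post's axis 102 mm above the table. The post may be pinched from above; it travels on an arc about valve_axis.
- valve_axis (a point): point on the upright axis of the valve, 102 mm above the table (brass hub top at 72 mm)
- chip_stack: loose stack of blue glass, 45 x 40 x 30 mm, on the base plate behind the valve; leave alone
- grout_jar: loose jar, 48 mm across, 55 mm tall, on the base plate behind the valve; leave alone
- glue: loose white bottle, 60 mm across, 160 mm tall; leave alone
- pebble_bowl: white bowl of pebbles, 110 mm across, 45 mm tall; leave alone
- yellow_glass: loose stack of yellow glass sheets 110 x 90 x 12 mm; leave alone
- nippers: tile nippers with green handles, 150 mm long, lying; leave alone
- spreader: spatula lying on the table; leave alone
- lever (a joint): flex of the springy red lever against the hub, rad: 0 unloaded, positive when pushed in the opening sense, 0.1 rad for 13 N at the post. Turning the hub takes 1 to 6 N at the post, most when shutting. Post direction = direction when shut and unloaded + valve + lever. On the seat, 9 N or more closing push (-0.07) is snug; past 22 N (-0.17) is wrenching and damages the seat.

How it is judged:
By the outcome, as a careful person would: the job done as asked, in the order asked, and still so for the second after the job is handed in, with the robot touching nothing.
It also fails if it takes over 72 s, if anything falls off the work surface, if the arm or the gripper's body presses on something with over 40 N, if the wrist force passes 120 N, or if a joint passes its speed limit or range.

## Robot

A 7-joint arm with a two-finger parallel gripper is mounted at the origin on the work surface. World frame = base frame: x ahead of the robot, y to its left, z up, the work surface at z = 0. Lengths are in m, angles in degrees, forces in N, time in s.
With the tool pointing down it reaches from about 0.425 to 0.875 m from the base axis. Payload 4.7 kg.
Tool frame: the origin (TCP) lies midway between the tips of the shut fingers; the grasp point (between the pads) lies 19 mm behind it (env.grip_depth is the distance from the TCP to the grasp point, in m); z points along the fingers, y is the line along which they close (so a half turn about z gives the same grasp; the last joint's range is limited). The gripper opens to 87 mm and grips with 3 to 60 N. Pads are 19 mm wide; open, the fingers measure 117 mm over their backs; the gripper's body (75 mm by 190 mm) begins 51 mm behind the grasp point.
Start: joints at [-68.864, 18.392, -4.016, 83.108, 1.295, 78.541, -3.26], TCP at [0.226, 0.61, 0.191] pointing down, gripper open.
Joint ranges: [-163.93, 163.93], [-17.29, 119.83], [-79.2, 71.16], [3.27, 140.29], [-89.18, 269.18], [5.43, 117.66], [-154.24, 154.24]. Speed limits (degrees/s): [147.25, 147.25, 180, 180, 180, 180, 180].

## Interface

Orientations are given as [roll, pitch, yaw] about the fixed x, y, z axes, in that order (R = Rz(yaw) Ry(pitch) Rx(roll)).
In Python, from cell import get_obs, optics, env, nets gives the robot as it stands.
- The arm moves only by the shell command python3 -m creep 'ROWS' [FORCE]. ROWS is JSON, a list of rows, each an object of numbers: "wx", "wy", "wz": the turn, a rotation vector about the tool's x, y, z in degrees; "tx", "ty", "tz": the shift along the tool's x, y, z in mm; "gripper": the opening, from -1 (shut) to 1 (fully open). A call has 1 to 5 rows; each row is the pose to reach, as a shift and turn from the pose commanded when the call began, along the tool's axes at that moment; what a row does not reach only later rows make up. A row lasts 1/12 s, in which the tool goes at most 41.7 mm and 7.16 degrees, less where a joint would pass 70% of its speed; a pose out of reach is approached as far as the arm can. A call with a gripper value outside its range is refused whole. The fingers move at their own pace and stop on an object; FORCE is the grip in N (left out, the last holds). Time passes only in rows, so rows that repeat a pose let the fingers close. It gives the time, the measured TCP pose, the force, the opening and the grip force at its end, in the units of the state.
- get_obs(): the state, without advancing time (a new reading comes with each control period).
- optics.read_camera(name): name is "scene" or "side" or "wrist"; returns (picture, depth): 480x640x3 uint8, red, green, blue; 480x640 float32, m along the optical axis (not along the pixel's ray), 0 where there is no reading.
- optics.camera_info(name): a dict with "fovy" (degrees; the focal length in pixels is half the picture's height over the tangent of half this angle, whatever the lens; pixels are square), "cx", "cy" (the principal point, pixels), "R" (3x3) and "t" (3): a world point X has camera coordinates R X + t; the wrist camera has in their place "tool_from_camera" (4x4, takes a point from camera to tool coordinates, whose origin is the TCP and whose axes are the flange's). Camera axes: x right, y down, z forward; pixel columns grow to the right and rows downward; lengths in m; the calibration is good to about 2 mm. A picture is of the moment at which its call begins: read the wrist's pose just before it. camera_info takes no time and is no camera call.
- env.sign_off(): hands the job in; it is judged then, once.
Trained networks look in the newest picture that a camera, given by its name, has taken for a name from the list of things; names that differ only in an ending like _2 or _b are one class to them, and where a whole thing is asked for, a point or a joint stands for the part that bears it (a point fixed in the world has none). Each returns a list of dicts, best first, with "confidence" (0 to 1); they miss things now and then, are a little off and sometimes report something else, mostly with a low value. They report only what shows in the picture. A call takes as long as a camera call.
- nets.look_for(query, camera): "point" ([x, y, z] in m, in world coordinates, good to about 4 mm: the middle of the surface that is visible of it).
- nets.place_of(query, camera): "point" ([x, y, z] in m, in world coordinates, good to about 4 mm: a listed point, or the origin of a listed thing).
The state is a dict: "time_s": time; "qpos": joint angles; "joint_velocities": joint speeds; "effort": joint torques, N m; "tool_pos": TCP position; "tool_rot": TCP orientation; "force": force on the tool from outside, world axes, zero at the start; "wrist_torque": the same for the moment, N m; "grip_width": finger opening in m; "grasp_force": force on a finger pad.
Only numpy, scipy, OpenCV 4.12 (cv2) and the standard library are available. Lean on these libraries where they do the work, as an engineer would, in place of code of your own. Each camera call takes 0.05 s, during which the arm holds its last target. There are 200 camera calls.

## Working session

There is one attempt and no reset: what is moved stays moved. The work goes in short steps, Python scripts to look and compute and a shell command to move; the robot and the scene stay as the last step left them, time stands still between calls to the robot, and variables do not carry over. Pictures are saved under pics/ and viewed, at most 10 in all, crops included, and the job is handed in when it is done.

```bash
mkdir -p pics; cat > m.py <<'E'
from cell import get_obs, optics, env, nets
import numpy as np, cv2
E
python3 - <<'E'
from m import *
o=get_obs();print(o)
for c in("scene","side"):
    im,d=optics.read_camera(c);cv2.imwrite(f"pics/{c}0.png",im[...,::-1])
    for q in("grip_post","valve_axis","deck_edge","shelf_edge","lift","deck","shelf","chip_stack","grout_jar","glue"):
        r=nets.place_of(q,c);print(c,q,[(np.round(a["point"],4).tolist(),round(a["confidence"],2)) for a in r[:2]])
print(get_obs()["time_s"])
E
```

```text
{'time_s': 0.0, 'qpos': array([-68.86362508,  18.43821754,  -4.01642112,  83.17532435,
         1.29701104,  78.54043896,  -3.25901693]), 'joint_velocities': array([ 0.06436248,  0.01820233, -0.00069135, -0.05935419, -0.00344094,
       -0.01495141, -0.04002993]), 'effort': array([ 2.67352370e-04, -4.91300690e+01, -4.04286291e-01, -3.12524450e+01,
       -6.39817631e-02,  4.40561422e-02,  1.80157290e-04]), 'tool_pos': array([0.22565264, 0.60891951, 0.19026755]), 'tool_rot': array([-1.79891379e+02,  7.46127593e-03,  1.59675620e+02]), 'force': array([ 7.55928791e-01, -7.02845511e-04, -2.65433403e-01]), 'wrist_torque': array([-0.03059804,  0.01281963,  0.00693375]), 'grasp_force': 0.0, 'grip_width': 0.08715745478085787}
scene grip_post [([0.5703, 0.1932, 0.1], 0.45)]
scene valve_axis [([0.621, 0.1389, 0.1024], 0.85), ([0.7299, 0.1716, 0.0153], 0.65)]
scene deck_edge [([0.5761, -0.1692, 0.227], 0.57), ([0.7303, 0.176, 0.0135], 0.43)]
scene shelf_edge [([0.5692, -0.1842, 0.1615], 0.69), ([0.3134, -0.2996, 0.0026], 0.2)]
scene lift [([0.6006, -0.0541, -0.0076], 0.83), ([0.571, -0.1845, 0.1
[... 215 characters left out ...]
0.229], 0.21)]
scene grout_jar [([0.7301, 0.1754, 0.0166], 0.88)]
scene glue [([0.3164, -0.3, 0.0029], 0.74), ([0.7279, 0.1751, 0.0144], 0.61)]
side grip_post [([0.7279, 0.1752, 0.0077], 0.7), ([0.5682, 0.1973, 0.103], 0.43)]
side valve_axis [([0.6265, 0.1428, 0.0981], 0.59)]
side deck_edge [([0.5745, -0.1741, 0.2277], 0.76)]
side shelf_edge [([0.5697, -0.1816, 0.1596], 0.94), ([0.4809, 0.4282, 0.0002], 0.6)]
side lift [([0.5984, -0.0593, -0.0021], 0.71)]
side deck [([0.596, -0.0762, 0.2233], 0.86)]
side shelf [([0.5537, -0.2581, 0.1635], 0.8)]
side chip_stack [([0.5754, -0.1747, 0.2282], 0.3)]
side grout_jar [([0.7286, 0.1773, 0.0091], 0.71)]
side glue [([0.6242, 0.4141, 0.0027], 0.68)]
1.1
```

View pics/scene0.png

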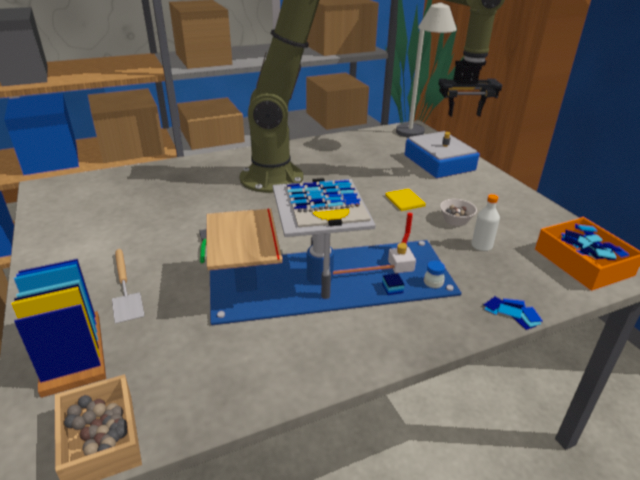

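View pics/side0.png

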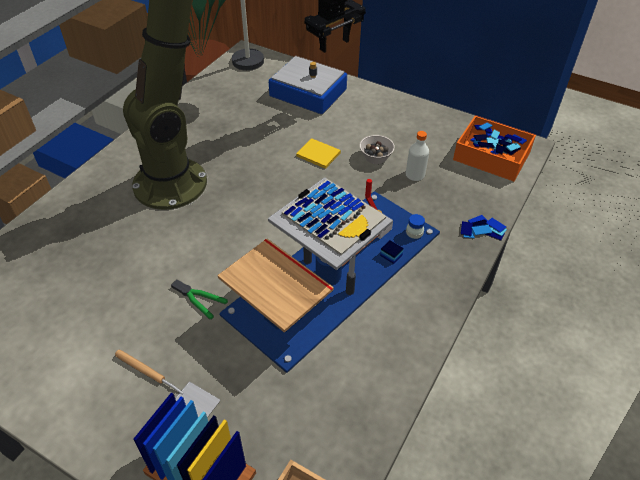

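The pictures show the red post at about (408,228) in scene and (368,190) in side. The deck is roughly 65 mm above the shelf. The post sits on the robot's side of the valve. I'll move near it and then take a closer look.

```bash
python3 -m creep '[{"tx":-30,"ty":-17},{"tx":-63,"ty":-36},{"tx":-97,"ty":-56},{"tx":-130,"ty":-75},{"tx":-160,"ty":-92}]'
python3 -m creep '[{"tx":-33,"ty":-19},{"tx":-66,"ty":-38},{"tx":-97,"ty":-56},{"tx":-127,"ty":-73},{"tx":-150,"ty":-87}]'
python3 -m creep '[{"tx":-25,"ty":-15},{"tx":-50,"ty":-28},{"tx":-70,"ty":-40},{"tx":-70,"ty":-40},{"tx":-70,"ty":-40}]'
python3 - <<'E'
from m import *
o=get_obs();print(o["tool_pos"],o["tool_rot"],o["force"])
im,d=optics.read_camera("wrist");cv2.imwrite("pics/w1.png",im[...,::-1])
i=optics.camera_info("wrist");print(i)
for c in("wrist","scene","side"):
    if c!="wrist": optics.read_camera(c)
    for q in("grip_post","valve_axis","deck_edge","shelf_edge"):
        r=nets.place_of(q,c);print(c,q,[(np.round(a["point"],4).tolist(),round(a["confidence"],2)) for a in r[:2]])
E
```

```text
[0.22587465 0.60951429 0.19135947] [1.79997039e+02 4.78483875e-03 1.59670648e+02] [0.52480743 1.13903527 0.16413437]
{'fovy': 66.12714798573187, 'cx': 315.22699861291005, 'cy': 241.72504451995798, 'tool_from_camera': array([[-2.44565310e-04, -9.53767427e-01, -3.00545562e-01,
         8.34016057e-02],
       [ 9.99999912e-01, -3.35280295e-04,  2.50258683e-04,
         4.83073903e-04],
       [-3.39455585e-04, -3.00545475e-01,  9.53767426e-01,
        -1.92510597e-01],
       [ 0.00000000e+00,  0.00000000e+00,  0.00000000e+00,
         1.00000000e+00]])}
wrist grip_post []
wrist valve_axis []
wrist deck_edge []
wrist shelf_edge []
scene grip_post [([0.5726, 0.1956, 0.1004], 0.64)]
scene valve_axis [([0.6248, 0.1428, 0.1057], 0.95), ([0.7041, 0.0713, 0.0137], 0.71)]
scene deck_edge [([0.5753, -0.1701, 0.2248], 0.65)]
scene shelf_edge [([0.5757, -0.1807, 0.1615], 0.59), ([0.4843, 0.4284, -0.0007], 0.27)]
side grip_post [([0.5783, -0.1737, 0.227], 0.71), ([0.5699, 0.1974, 0.1041], 0.7)]
side valve_axis [([0.6258, 0.1394, 0.0997], 0.94)]
side deck_edge [([0.5783, -0.1752, 0.2279], 0.95)]
side shelf_edge [([0.5722, -0.1862, 0.1602], 0.6)]validation failed for argument at $[0]...
validation failed for argument at $[0]...
validation failed for argument at $[0]...
```

View pics/w1.png

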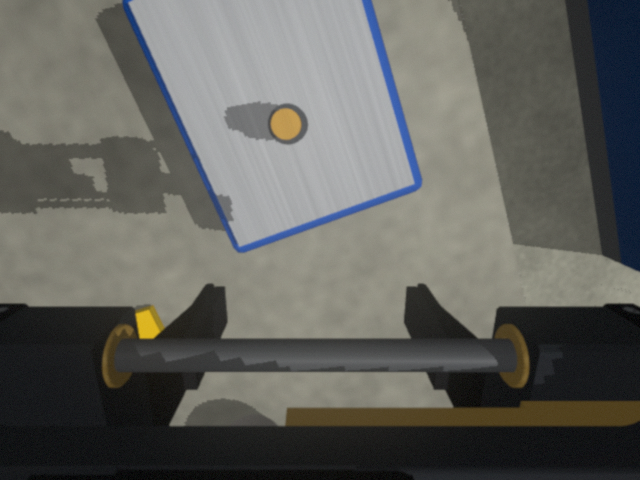

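The arm hasn't moved because the rows were refused. The picture shows only the box below the start pose, at about (290,120). I'll retry with all the keys given in each row.

```bash
python3 -m creep '[{"wx":0,"wy":0,"wz":0,"tx":-30,"ty":-17,"tz":0,"gripper":1},{"wx":0,"wy":0,"wz":0,"tx":-63,"ty":-36,"tz":0,"gripper":1},{"wx":0,"wy":0,"wz":0,"tx":-97,"ty":-56,"tz":0,"gripper":1},{"wx":0,"wy":0,"wz":0,"tx":-130,"ty":-75,"tz":0,"gripper":1},{"wx":0,"wy":0,"wz":0,"tx":-160,"ty":-92,"tz":0,"gripper":1}]'
```

```text
time_s: 2.27
tool_pos: [0.3455, 0.4655, 0.1916]
tool_rot: [180.0, 0.0, 159.6]
force: [1.1, -0.4, 0.1]
grip_width: 0.0873
grasp_force: 0.0
```

```bash
python3 -m creep '[{"wx":0,"wy":0,"wz":0,"tx":-33,"ty":-19,"tz":0,"gripper":1},{"wx":0,"wy":0,"wz":0,"tx":-66,"ty":-38,"tz":0,"gripper":1},{"wx":0,"wy":0,"wz":0,"tx":-97,"ty":-56,"tz":0,"gripper":1},{"wx":0,"wy":0,"wz":0,"tx":-127,"ty":-73,"tz":0,"gripper":1},{"wx":0,"wy":0,"wz":0,"tx":-150,"ty":-87,"tz":0,"gripper":1}]'
python3 -m creep '[{"wx":0,"wy":0,"wz":0,"tx":-25,"ty":-15,"tz":0,"gripper":1},{"wx":0,"wy":0,"wz":0,"tx":-50,"ty":-28,"tz":0,"gripper":1},{"wx":0,"wy":0,"wz":0,"tx":-70,"ty":-40,"tz":0,"gripper":1},{"wx":0,"wy":0,"wz":0,"tx":-70,"ty":-40,"tz":0,"gripper":1},{"wx":0,"wy":0,"wz":0,"tx":-70,"ty":-40,"tz":0,"gripper":1}]'
python3 - <<'E'
from m import *
o=get_obs();print(o["tool_pos"],o["tool_rot"],o["force"])
im,d=optics.read_camera("wrist");cv2.imwrite("pics/w2.png",im[...,::-1])
for q in("grip_post","valve_axis"):
    r=nets.place_of(q,"wrist");print(q,[(np.round(a["point"],4).tolist(),round(a["confidence"],2)) for a in r[:2]])
# red pixels -> world
from scipy.spatial.transform import Rotation as Ro
T=optics.camera_info("wrist");f=240/np.tan(np.radians(T["fovy"]/2));A=T["tool_from_camera"]
a=im.astype(int);m=(a[...,0]>110)&(a[...,1]<60)&(a[...,2]<60)&(d>0)
v,u=np.nonzero(m);z=d[m];P=np.c_[(u-T["cx"])/f*z,(v-T["cy"])/f*z,z]
P=P@A[:3,:3].T+A[:3,3];W=Ro.from_euler("xyz",o["tool_rot"],degrees=True).apply(P)+o["tool_pos"]
for lo,hi in((.05,.075),(.075,.1),(.1,.12),(.12,.14)):
    s=W[(W[:,2]>lo)&(W[:,2]<hi)]
    if len(s):print(lo,len(s),s.min(0),s.max(0),np.median(s,0))
E
```

```text
time_s: 2.68
tool_pos: [0.4566, 0.3309, 0.1918]
tool_rot: [180.0, 0.1, 159.5]
force: [0.0, -0.1, -0.5]
grip_width: 0.0867
grasp_force: 0.0
time_s: 3.1
tool_pos: [0.5071, 0.2705, 0.1915]
tool_rot: [180.0, 0.0, 159.5]
force: [-0.7, 0.8, -0.6]
grip_width: 0.087
grasp_force: 0.0
[0.50707739 0.27053103 0.19147659] [1.79995876e+02 1.44490476e-02 1.59461817e+02] [-0.70122967  0.84857006 -0.57903938]
grip_post [([0.5721, 0.1904, 0.1031], 0.63)]
valve_axis [([0.6261, 0.1398, 0.1006], 0.91)]
0.05 40 [0.56219955 0.19093526 0.05319622] [0.70053   0.5411054 0.0744797] [0.56361715 0.19830526 0.07177071]
0.075 206 [0.56191469 0.19044853 0.07512272] [0.57065106 0.20162781 0.09999372] [0.56379466 0.19794052 0.08858806]
0.1 217 [0.56191644 0.18798589 0.10004134] [0.57067864 0.20145786 0.11997752] [0.56394601 0.19748259 0.11059713]
0.12 35 [0.56234606 0.19094035 0.12007489] [0.56695254 0.20072875 0.12469754] [0.56346708 0.19652711 0.12212595]
```

View pics/w2.png

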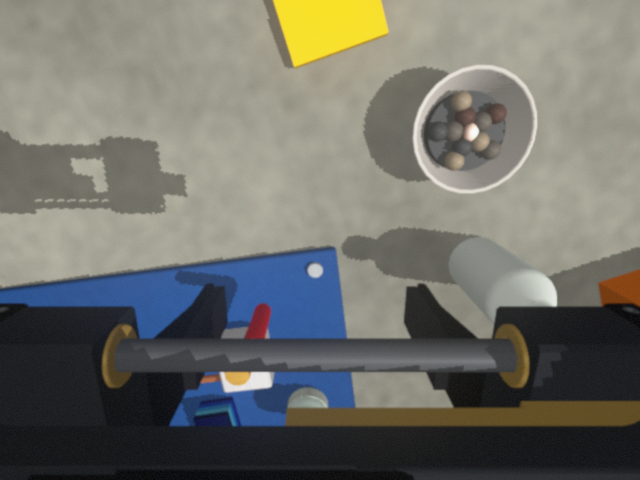

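The red post shows at (258,325) and its axis is near (0.570, 0.194). I'll turn the tool so the gripper body stays clear of the deck throughout the arc, then move over the post and descend.

```bash
python3 -m creep '[{"wx":0,"wy":0,"wz":7,"tx":-20,"ty":-12,"tz":0,"gripper":1},{"wx":0,"wy":0,"wz":14,"tx":-43,"ty":-25,"tz":0,"gripper":1},{"wx":0,"wy":0,"wz":21,"tx":-65,"ty":-38,"tz":0,"gripper":1},{"wx":0,"wy":0,"wz":28,"tx":-86,"ty":-50,"tz":0,"gripper":1},{"wx":0,"wy":0,"wz":34,"tx":-86,"ty":-50,"tz":0,"gripper":1}]'
python3 -m creep '[{"wx":0,"wy":0,"wz":6,"tx":0,"ty":0,"tz":0,"gripper":1},{"wx":0,"wy":0,"wz":12,"tx":0,"ty":0,"tz":0,"gripper":1},{"wx":0,"wy":0,"wz":16,"tx":0,"ty":0,"tz":0,"gripper":1},{"wx":0,"wy":0,"wz":16,"tx":0,"ty":0,"tz":0,"gripper":1},{"wx":0,"wy":0,"wz":16,"tx":0,"ty":0,"tz":0,"gripper":1}]'
python3 - <<'E'
from m import *
o=get_obs();print(o["tool_pos"],o["tool_rot"],o["qpos"])
im,d=optics.read_camera("wrist");cv2.imwrite("pics/w3.png",im[...,::-1])
for q in("grip_post","valve_axis"):
    r=nets.place_of(q,"wrist");print(q,[(np.round(a["point"],4).tolist(),round(a["confidence"],2)) for a in r[:2]])
E
```

```text
time_s: 3.67
tool_pos: [0.572, 0.1908, 0.1915]
tool_rot: [180.0, 0.2, 125.0]
force: [0.3, -0.7, 0.3]
grip_width: 0.0873
grasp_force: 0.0
time_s: 4.08
tool_pos: [0.5688, 0.1968, 0.1913]
tool_rot: [-180.0, -0.0, 109.9]
force: [0.1, 0.2, 0.8]
grip_width: 0.0871
grasp_force: 0.0
[0.56879633 0.19681853 0.19134097] [-1.79997829e+02 -2.44301384e-02  1.09922023e+02] [-38.87087241  12.70258472  20.30495689  91.10289925  -4.51658781
  77.00218142   1.91641682]
grip_post [([0.5715, 0.1934, 0.1047], 0.61)]
valve_axis [([0.627, 0.1421, 0.0983], 0.86)]
```

View pics/w3.png

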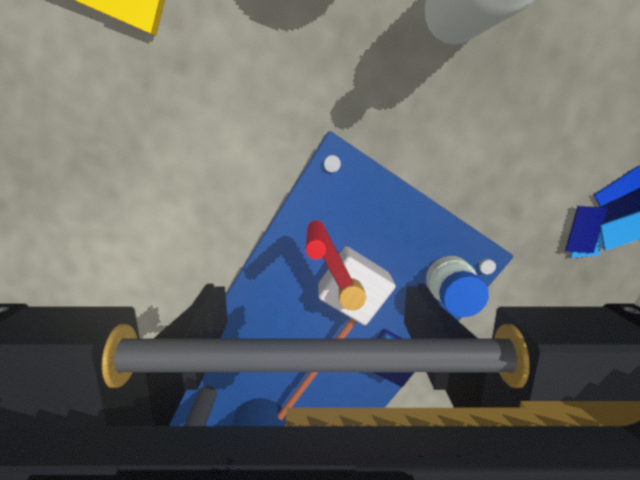

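The post top is at (316,246), which is centred between the fingers. I'll descend and grip.

```bash
python3 -m creep '[{"wx":0,"wy":0,"wz":0,"tx":0,"ty":0,"tz":30,"gripper":1},{"wx":0,"wy":0,"wz":0,"tx":0,"ty":0,"tz":60,"gripper":1},{"wx":0,"wy":0,"wz":0,"tx":0,"ty":0,"tz":85,"gripper":1},{"wx":0,"wy":0,"wz":0,"tx":0,"ty":0,"tz":104,"gripper":1},{"wx":0,"wy":0,"wz":0,"tx":0,"ty":0,"tz":104,"gripper":1}]' 15
for k in 1; do python3 -m creep '[{"wx":0,"wy":0,"wz":0,"tx":0,"ty":0,"tz":0,"gripper":0},{"wx":0,"wy":0,"wz":0,"tx":0,"ty":0,"tz":0,"gripper":-0.6},{"wx":0,"wy":0,"wz":0,"tx":0,"ty":0,"tz":0,"gripper":-0.8},{"wx":0,"wy":0,"wz":0,"tx":0,"ty":0,"tz":0,"gripper":-1},{"wx":0,"wy":0,"wz":0,"tx":0,"ty":0,"tz":0,"gripper":-1}]' 15; done
python3 -m creep '[{"wx":0,"wy":0,"wz":0,"tx":0,"ty":0,"tz":0,"gripper":-1},{"wx":0,"wy":0,"wz":0,"tx":0,"ty":0,"tz":0,"gripper":-1},{"wx":0,"wy":0,"wz":0,"tx":0,"ty":0,"tz":0,"gripper":-1},{"wx":0,"wy":0,"wz":0,"tx":0,"ty":0,"tz":0,"gripper":-1},{"wx":0,"wy":0,"wz":0,"tx":0,"ty":0,"tz":0,"gripper":-1}]' 25
python3 - <<'E'
from m import *
im,d=optics.read_camera("scene");cv2.imwrite("pics/s3.png",im[...,::-1])
for c in("scene","side"):
    optics.read_camera(c)
    for q in("deck_edge","shelf_edge","grip_post","valve_axis"):
        r=nets.place_of(q,c);print(c,q,[(np.round(a["point"],4).tolist(),round(a["confidence"],2)) for a in r[:2]])
E
```

```text
time_s: 4.65
tool_pos: [0.566, 0.1944, 0.0828]
tool_rot: [-179.5, 0.0, 109.7]
force: [-1.9, 0.4, 0.1]
grip_width: 0.0872
grasp_force: 0.0
time_s: 5.07
tool_pos: [0.5702, 0.1957, 0.0888]
tool_rot: [179.9, -0.0, 109.7]
force: [-0.2, -0.3, 0.0]
grip_width: 0.0614
grasp_force: 0.0
time_s: 5.48
tool_pos: [0.5694, 0.1954, 0.0874]
tool_rot: [180.0, -0.0, 109.7]
force: [0.3, 0.1, 1.0]
grip_width: 0.0278
grasp_force: 0.0
scene deck_edge [([0.5733, -0.1699, 0.2267], 0.84)]
scene shelf_edge [([0.5733, -0.1839, 0.1627], 0.65)]
scene grip_post [([0.5704, 0.1922, 0.0981], 0.59)]
scene valve_axis [([0.624, 0.1395, 0.1071], 0.75), ([0.629, 0.411, 0.0024], 0.75)]
side deck_edge [([0.5736, -0.1764, 0.2302], 0.75)]
side shelf_edge [([0.5718, -0.1861, 0.1602], 0.77)]
side grip_post [([0.5692, 0.1998, 0.1045], 0.53)]
side valve_axis [([0.6263, 0.1418, 0.1017], 0.65), ([0.5999, -0.0605, 0.0008], 0.5)]
```

View pics/s3.png

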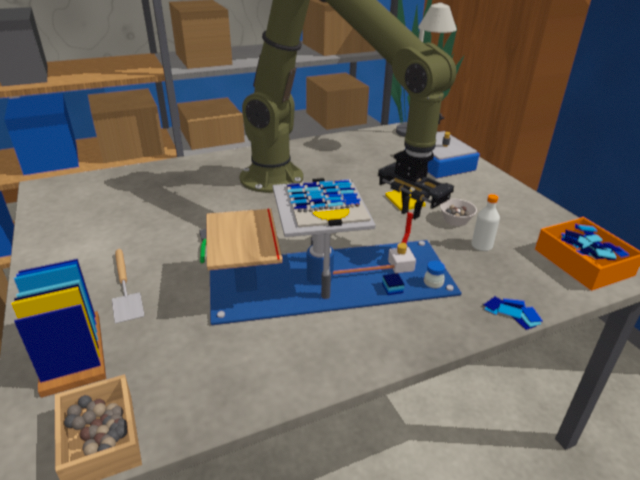

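The gripper is around the post at (410,215), still closing, and the deck is unmoved. I'll finish the grip and set up a depth-based height gauge.

```bash
cat >> m.py <<'E'
C=np.array([.5975,-.0775]);ey=np.array([.237,.9715]);ex=np.array([.9715,-.237])
def cloud(c):
    im,d=optics.read_camera(c);i=optics.camera_info(c);f=240/np.tan(np.radians(i["fovy"]/2))
    v,u=np.nonzero(d>0);z=d[v,u];P=np.c_[(u-i["cx"])/f*z,(v-i["cy"])/f*z,z]
    W=(P-i["t"])@i["R"];q=W[:,:2]-C
    return im[v,u].astype(int),np.c_[q@ex,q@ey,W[:,2]]
def gauge(c,full=False):
    col,L=cloud(c);g=(np.ptp(col,axis=1)<25)&(col.mean(1)>90)
    s=L[(abs(L[:,0])<.09)&(L[:,1]<-.115)&(L[:,1]>-.17)&(L[:,2]>.12)]
    d=L[g&(abs(L[:,0])<.1)&(L[:,1]<-.088)&(L[:,1]>-.103)&(L[:,2]>.1)]
    p=L[(abs(L[:,0])<.06)&(abs(L[:,1])<.05)&(L[:,2]>.1)]
    return [round(1000*float(np.median(k[:,2])),1) if len(k) else None for k in(s,d,p)]+[len(s),len(d),round(1000*d[:,2].std(),1) if len(d) else 0]
def st():
    o=get_obs();print(round(o["time_s"],2),np.round(o["tool_pos"],4),np.round(o["tool_rot"],1),"F",np.round(o["force"],1),"w",round(o["grip_width"],4),round(o["grasp_force"],1))
    return o
E
python3 -m creep '[{"wx":0,"wy":0,"wz":0,"tx":0,"ty":0,"tz":0,"gripper":-1},{"wx":0,"wy":0,"wz":0,"tx":0,"ty":0,"tz":0,"gripper":-1},{"wx":0,"wy":0,"wz":0,"tx":0,"ty":0,"tz":0,"gripper":-1},{"wx":0,"wy":0,"wz":0,"tx":0,"ty":0,"tz":0,"gripper":-1},{"wx":0,"wy":0,"wz":0,"tx":0,"ty":0,"tz":0,"gripper":-1}]' 25
python3 - <<'E'
from m import *
for c in("scene","side","scene","side"): print(c,gauge(c))
st()
E
```

```text
time_s: 6.45
tool_pos: [0.5694, 0.1953, 0.0874]
tool_rot: [180.0, 0.0, 109.7]
force: [1.2, 0.4, -1.4]
grip_width: 0.0146
grasp_force: 25.0
scene [162.5, 227.0, 237.4, 997, 239, np.float64(2.2)]
side [161.6, 226.2, 236.7, 1417, 349, np.float64(2.3)]
scene [162.6, 227.1, 237.5, 993, 244, np.float64(2.4)]
side [161.5, 226.6, 236.6, 1429, 356, np.float64(2.4)]
6.65 [0.5694 0.1953 0.0874] [180.    0.  109.7] F [ 0.7  0.6 -0.8] w 0.0147 25.0
```

Grip is good and the gap is about 64.7 mm. I'll open by 0.1 rad along the arc; in the tool frame that arc is the same at every step.

```bash
cat > g.py <<'E'
from m import *
a=gauge("scene");b=gauge("side");o=st()
print("gap deck",[round(x[1]-x[0],1) for x in(a,b)],"gap panel-10.3",[round(x[2]-x[0]-10.3,1) if False else round(x[2]-x[0]-10.3,1) for x in(a,b)])
p=o["tool_pos"][:2]-[.6237,.1434];t=np.arctan2(p[1],p[0]);u=np.array([-np.sin(t),np.cos(t)])
print("post angle from start",round((t-np.radians(136.2))%6.2832,3),"r",round(np.hypot(*p),4),"tangential force on tool",round(o["force"][:2]@u,1),"radial",round(o["force"][:2]@p/np.hypot(*p),1))
E
python3 -m creep '[{"wx":0,"wy":0,"wz":-1.15,"tx":-0.7,"ty":-1.3,"tz":0,"gripper":-1},{"wx":0,"wy":0,"wz":-2.3,"tx":-1.4,"ty":-2.7,"tz":0,"gripper":-1},{"wx":0,"wy":0,"wz":-3.4,"tx":-2.1,"ty":-4,"tz":0,"gripper":-1},{"wx":0,"wy":0,"wz":-4.6,"tx":-2.9,"ty":-5.2,"tz":0,"gripper":-1},{"wx":0,"wy":0,"wz":-5.7,"tx":-3.7,"ty":-6.5,"tz":0,"gripper":-1}]' >/dev/null; python3 g.py
```

```text
7.17 [0.5644 0.1895 0.0875] [180.   -0.  115.4] F [ 1.6 -0.7 -2.4] w 0.0144 25.0
gap deck [64.7, 65.3] gap panel-10.3 [64.5, 65.1]
post angle from start 0.103 r 0.0751 tangential force on tool -0.4 radial -1.7
```

```bash
for k in 1 2; do python3 -m creep '[{"wx":0,"wy":0,"wz":-1.15,"tx":-0.7,"ty":-1.3,"tz":0,"gripper":-1},{"wx":0,"wy":0,"wz":-2.3,"tx":-1.4,"ty":-2.7,"tz":0,"gripper":-1},{"wx":0,"wy":0,"wz":-2.3,"tx":-1.4,"ty":-2.7,"tz":0,"gripper":-1}]' >/dev/null; python3 g.py; done
```

```text
7.52 [0.5626 0.1872 0.0874] [-180.    -0.   117.7] F [ 1.4 -0.3 -2. ] w 0.0144 25.0
gap deck [64.5, 65.1] gap panel-10.3 [64.5, 64.8]
post angle from start 0.143 r 0.0752 tangential force on tool -0.6 radial -1.3
7.87 [0.5609 0.1847 0.0874] [180.   0. 120.] F [ 2.   0.4 -1.6] w 0.0145 25.0
gap deck [64.6, 64.9] gap panel-10.3 [64.7, 64.8]
post angle from start 0.183 r 0.0752 tangential force on tool -1.5 radial -1.5
```

```bash
for k in 1 2; do python3 -m creep '[{"wx":0,"wy":0,"wz":-1.15,"tx":-0.7,"ty":-1.3,"tz":0,"gripper":-1},{"wx":0,"wy":0,"wz":-2.3,"tx":-1.4,"ty":-2.7,"tz":0,"gripper":-1},{"wx":0,"wy":0,"wz":-2.3,"tx":-1.4,"ty":-2.7,"tz":0,"gripper":-1}]' >/dev/null; python3 g.py; done
```

```text
8.22 [0.5592 0.1821 0.0874] [-180.     0.   122.3] F [ 2.6 -0.4 -1.5] w 0.0144 25.0
gap deck [64.6, 64.9] gap panel-10.3 [64.7, 65.0]
post angle from start 0.224 r 0.0752 tangential force on tool -1.0 radial -2.5
8.57 [0.5577 0.1795 0.0874] [-180.    -0.   124.6] F [ 1.9  0.7 -1.9] w 0.0145 25.0
gap deck [64.7, 65.1] gap panel-10.3 [64.6, 64.8]
post angle from start 0.264 r 0.0753 tangential force on tool -1.5 radial -1.3
```

```bash
for k in 1; do python3 -m creep '[{"wx":0,"wy":0,"wz":0,"tx":0,"ty":0,"tz":0,"gripper":-1},{"wx":0,"wy":0,"wz":0,"tx":0,"ty":0,"tz":0,"gripper":-1}]' >/dev/null; python3 g.py; done
```

```text
8.83 [0.5577 0.1796 0.0874] [-180.     0.   124.6] F [ 2.   0.1 -0.3] w 0.0145 25.0
gap deck [64.7, 65.3] gap panel-10.3 [64.8, 65.0]
post angle from start 0.263 r 0.0753 tangential force on tool -1.1 radial -1.7
```

```bash
for k in 1 2; do python3 -m creep '[{"wx":0,"wy":0,"wz":-1.15,"tx":-0.7,"ty":-1.3,"tz":0,"gripper":-1},{"wx":0,"wy":0,"wz":-2.3,"tx":-1.4,"ty":-2.7,"tz":0,"gripper":-1},{"wx":0,"wy":0,"wz":-2.3,"tx":-1.4,"ty":-2.7,"tz":0,"gripper":-1}]' >/dev/null; python3 g.py; done
```

```text
9.18 [0.5563 0.1769 0.0874] [180.    0.  126.9] F [ 2.4 -0.1 -2.2] w 0.0146 25.0
gap deck [64.4, 64.8] gap panel-10.3 [64.6, 64.8]
post angle from start 0.304 r 0.0752 tangential force on tool -0.9 radial -2.2
9.53 [0.5549 0.1741 0.0874] [180.   -0.  129.2] F [ 2.3 -0.  -1.3] w 0.0148 25.0
gap deck [64.4, 64.7] gap panel-10.3 [64.4, 64.4]
post angle from start 0.345 r 0.0753 tangential force on tool -0.9 radial -2.1
```

```bash
python3 -m creep '[{"wx":0,"wy":0,"wz":0,"tx":0,"ty":0,"tz":0,"gripper":-1},{"wx":0,"wy":0,"wz":0,"tx":0,"ty":0,"tz":0,"gripper":-1},{"wx":0,"wy":0,"wz":0,"tx":0,"ty":0,"tz":0,"gripper":-1},{"wx":0,"wy":0,"wz":0,"tx":0,"ty":0,"tz":0,"gripper":-1}]' >/dev/null; python3 g.py
```

```text
9.97 [0.555  0.1741 0.0874] [-180.     0.   129.2] F [ 2.1 -0.6 -1.8] w 0.0144 25.0
gap deck [61.0, 60.8] gap panel-10.3 [61.1, 60.8]
post angle from start 0.344 r 0.0753 tangential force on tool -0.4 radial -2.2
```

Sinking at about 8 mm/s. I'll hold here.

```bash
H='{"wx":0}'; for k in 1 2 3; do for j in 1 2 3; do python3 -m creep '[{"wx":0,"wy":0,"wz":0,"tx":0,"ty":0,"tz":0,"gripper":-1},{"wx":0,"wy":0,"wz":0,"tx":0,"ty":0,"tz":0,"gripper":-1},{"wx":0,"wy":0,"wz":0,"tx":0,"ty":0,"tz":0,"gripper":-1},{"wx":0,"wy":0,"wz":0,"tx":0,"ty":0,"tz":0,"gripper":-1}]' >/dev/null; done; python3 g.py; done
```

```text
11.07 [0.555  0.1742 0.0874] [180.   -0.  129.2] F [ 1.4 -0.9 -1.6] w 0.0144 25.0
gap deck [51.7, 52.0] gap panel-10.3 [51.8, 51.6]
post angle from start 0.343 r 0.0753 tangential force on tool 0.3 radial -1.6
12.17 [0.555  0.1742 0.0874] [180.    0.  129.2] F [ 1.3 -0.1 -2.4] w 0.0146 25.0
gap deck [43.0, 42.9] gap panel-10.3 [43.0, 42.7]
post angle from start 0.343 r 0.0753 tangential force on tool -0.4 radial -1.2
13.27 [0.555  0.1742 0.0874] [180.   -0.  129.2] F [ 1.6 -1.  -1.7] w 0.0145 25.0
gap deck [34.1, 34.4] gap panel-10.3 [34.3, 34.0]
post angle from start 0.343 r 0.0753 tangential force on tool 0.3 radial -1.8
```

```bash
for k in 1 2; do for j in 1 2 3; do python3 -m creep '[{"wx":0,"wy":0,"wz":0,"tx":0,"ty":0,"tz":0,"gripper":-1},{"wx":0,"wy":0,"wz":0,"tx":0,"ty":0,"tz":0,"gripper":-1},{"wx":0,"wy":0,"wz":0,"tx":0,"ty":0,"tz":0,"gripper":-1},{"wx":0,"wy":0,"wz":0,"tx":0,"ty":0,"tz":0,"gripper":-1}]' >/dev/null; done; python3 g.py; done
```

```text
14.37 [0.555  0.1742 0.0874] [180.    0.  129.2] F [ 2.3  0.2 -1.1] w 0.0146 25.0
gap deck [25.7, 26.0] gap panel-10.3 [26.0, 25.7]
post angle from start 0.342 r 0.0753 tangential force on tool -1.1 radial -2.0
15.47 [0.555  0.1742 0.0874] [180.    0.  129.2] F [ 1.6 -0.5 -1.2] w 0.0144 25.0
gap deck [17.8, 17.7] gap panel-10.3 [18.1, 17.6]
post angle from start 0.343 r 0.0753 tangential force on tool -0.2 radial -1.6
```

```bash
for j in 1 2; do python3 -m creep '[{"wx":0,"wy":0,"wz":0,"tx":0,"ty":0,"tz":0,"gripper":-1},{"wx":0,"wy":0,"wz":0,"tx":0,"ty":0,"tz":0,"gripper":-1},{"wx":0,"wy":0,"wz":0,"tx":0,"ty":0,"tz":0,"gripper":-1},{"wx":0,"wy":0,"wz":0,"tx":0,"ty":0,"tz":0,"gripper":-1}]' >/dev/null; done;  python3 g.py
python3 -m creep '[{"wx":0,"wy":0,"wz":1.15,"tx":0.7,"ty":1.3,"tz":0,"gripper":-1},{"wx":0,"wy":0,"wz":1.15,"tx":0.7,"ty":1.3,"tz":0,"gripper":-1}]' >/dev/null;  python3 g.py
python3 -m creep '[{"wx":0,"wy":0,"wz":1.15,"tx":0.7,"ty":1.3,"tz":0,"gripper":-1},{"wx":0,"wy":0,"wz":1.15,"tx":0.7,"ty":1.3,"tz":0,"gripper":-1}]' >/dev/null;  python3 g.py
```

```text
16.23 [0.555  0.1742 0.0874] [180.    0.  129.2] F [ 2.3 -0.5 -1.1] w 0.0146 25.0
gap deck [12.0, 12.3] gap panel-10.3 [12.4, 12.0]
post angle from start 0.343 r 0.0753 tangential force on tool -0.5 radial -2.3
16.5 [0.5554 0.1752 0.0873] [-180.    0.  128.] F [ 1.3 -1.9 -1.7] w 0.0145 25.0
gap deck [10.2, 10.4] gap panel-10.3 [10.5, 10.0]
post angle from start 0.328 r 0.0753 tangential force on tool 1.2 radial -2.0
16.77 [0.5559 0.1763 0.0873] [-179.9    0.   126.9] F [ 0.7 -3.  -1.3] w 0.0144 25.0
gap deck [8.1, 8.4] gap panel-10.3 [8.5, 8.3]
post angle from start 0.312 r 0.0753 tangential force on tool 2.4 radial -1.9
```

```bash
python3 -m creep '[{"wx":0,"wy":0,"wz":1.15,"tx":0.7,"ty":1.3,"tz":0,"gripper":-1},{"wx":0,"wy":0,"wz":1.15,"tx":0.7,"ty":1.3,"tz":0,"gripper":-1}]' >/dev/null;  python3 g.py
```

```text
17.03 [0.5565 0.1775 0.0872] [-179.9    0.   125.7] F [-0.3 -4.5 -0.2] w 0.0142 25.0
gap deck [6.2, 6.7] gap panel-10.3 [6.7, 6.3]
post angle from start 0.295 r 0.0754 tangential force on tool 4.2 radial -1.8
```

```bash
python3 -m creep '[{"wx":0,"wy":0,"wz":1.4,"tx":0.85,"ty":1.6,"tz":0,"gripper":-1},{"wx":0,"wy":0,"wz":1.4,"tx":0.85,"ty":1.6,"tz":0,"gripper":-1}]' >/dev/null;  python3 g.py
```

```text
17.3 [0.5574 0.1792 0.0872] [-180.     0.   124.3] F [-0.5 -4.9 -1.6] w 0.0144 25.0
gap deck [4.6, 5.3] gap panel-10.3 [5.0, 4.8]
post angle from start 0.269 r 0.0754 tangential force on tool 4.5 radial -1.9
```

```bash
python3 -m creep '[{"wx":0,"wy":0,"wz":0,"tx":0,"ty":0,"tz":0,"gripper":-1},{"wx":0,"wy":0,"wz":0,"tx":0,"ty":0,"tz":0,"gripper":-1}]' >/dev/null;  python3 g.py
```

```text
17.57 [0.5575 0.1794 0.0872] [-180.     0.   124.3] F [-0.3 -4.8 -0.8] w 0.0147 25.0
gap deck [3.4, 3.6] gap panel-10.3 [3.6, 3.3]
post angle from start 0.266 r 0.0754 tangential force on tool 4.4 radial -2.0
```

```bash
python3 -m creep '[{"wx":0,"wy":0,"wz":0.5,"tx":0.3,"ty":0.6,"tz":0,"gripper":-1},{"wx":0,"wy":0,"wz":0.5,"tx":0.3,"ty":0.6,"tz":0,"gripper":-1},{"wx":0,"wy":0,"wz":0.5,"tx":0.3,"ty":0.6,"tz":0,"gripper":-1}]' >/dev/null;  python3 g.py
```

```text
17.92 [0.5579 0.1801 0.0873] [-180.     0.   123.8] F [ 0.6 -5.6 -1.7] w 0.0147 25.0
gap deck [1.6, 2.1] gap panel-10.3 [2.1, 1.8]
post angle from start 0.256 r 0.0753 tangential force on tool 4.6 radial -3.2
```

```bash
python3 -m creep '[{"wx":0,"wy":0,"wz":0,"tx":0,"ty":0,"tz":0,"gripper":-1},{"wx":0,"wy":0,"wz":0,"tx":0,"ty":0,"tz":0,"gripper":-1},{"wx":0,"wy":0,"wz":0,"tx":0,"ty":0,"tz":0,"gripper":-1},{"wx":0,"wy":0,"wz":1.7,"tx":1,"ty":2,"tz":0,"gripper":-1},{"wx":0,"wy":0,"wz":3.4,"tx":1.9,"ty":4.1,"tz":0,"gripper":-1}]' >/dev/null;  python3 g.py;  python3 g.py
```

```text
18.43 [0.5603 0.1842 0.0872] [-180.     0.   120.4] F [ 0.8 -5.2 -1.3] w 0.0142 25.0
gap deck [0.0, 0.5] gap panel-10.3 [0.4, 0.4]
post angle from start 0.193 r 0.0754 tangential force on tool 3.9 radial -3.4
18.53 [0.5603 0.184  0.0873] [-180.     0.   120.5] F [ 0.1 -5.1 -1.3] w 0.0144 25.0
gap deck [0.2, 0.5] gap panel-10.3 [0.2, 0.2]
post angle from start 0.195 r 0.0753 tangential force on tool 4.2 radial -2.8
```

Level within about 0.4 mm and stopped. Next I close towards the seat, watching the force.

```bash
python3 -m creep '[{"wx":0,"wy":0,"wz":1.7,"tx":1,"ty":2,"tz":0,"gripper":-1},{"wx":0,"wy":0,"wz":3.4,"tx":1.9,"ty":4.1,"tz":0,"gripper":-1},{"wx":0,"wy":0,"wz":5.2,"tx":2.7,"ty":6.2,"tz":0,"gripper":-1},{"wx":0,"wy":0,"wz":6.9,"tx":3.5,"ty":8.3,"tz":0,"gripper":-1},{"wx":0,"wy":0,"wz":8.6,"tx":4.3,"ty":10.4,"tz":0,"gripper":-1}]' >/dev/null;  python3 g.py
python3 -m creep '[{"wx":0,"wy":0,"wz":1.15,"tx":0.7,"ty":1.3,"tz":0,"gripper":-1},{"wx":0,"wy":0,"wz":2.3,"tx":1.3,"ty":2.7,"tz":0,"gripper":-1},{"wx":0,"wy":0,"wz":2.3,"tx":1.3,"ty":2.7,"tz":0,"gripper":-1}]' >/dev/null;  python3 g.py
```

```text
19.05 [0.567  0.1931 0.0872] [-180.     0.   111.8] F [ 0.1 -4.7 -1.9] w 0.0147 25.0
gap deck [0.3, 0.5] gap panel-10.3 [0.4, 0.3]
post angle from start 0.045 r 0.0754 tangential force on tool 3.5 radial -3.1
19.4 [0.5688 0.1951 0.0872] [-180.     0.   109.6] F [-0.4 -5.3 -2.2] w 0.0145 25.0
gap deck [0.0, 0.6] gap panel-10.3 [0.5, 0.5]
post angle from start 0.008 r 0.0754 tangential force on tool 4.1 radial -3.4
```

```bash
for k in 1 2; do python3 -m creep '[{"wx":0,"wy":0,"wz":1.15,"tx":0.7,"ty":1.3,"tz":0,"gripper":-1},{"wx":0,"wy":0,"wz":2.3,"tx":1.3,"ty":2.7,"tz":0,"gripper":-1},{"wx":0,"wy":0,"wz":2.3,"tx":1.3,"ty":2.7,"tz":0,"gripper":-1}]' >/dev/null;  python3 g.py|grep -v gap; done
```

```text
19.75 [0.5709 0.1972 0.0871] [-180.     0.   107.3] F [-0.2 -5.5 -0.8] w 0.014 25.0
post angle from start 6.253 r 0.0754 tangential force on tool 4.0 radial -3.8
20.1 [0.573  0.1993 0.0871] [-179.9    0.   105. ] F [-0.  -5.4 -1.4] w 0.0146 25.0
post angle from start 6.214 r 0.0754 tangential force on tool 3.6 radial -4.0
```

```bash
for k in 1 2; do python3 -m creep '[{"wx":0,"wy":0,"wz":1.15,"tx":0.7,"ty":1.3,"tz":0,"gripper":-1},{"wx":0,"wy":0,"wz":1.7,"tx":1,"ty":2,"tz":0,"gripper":-1},{"wx":0,"wy":0,"wz":1.7,"tx":1,"ty":2,"tz":0,"gripper":-1}]' >/dev/null;  python3 g.py|grep -v gap; done
```

```text
20.45 [0.5746 0.2007 0.0871] [-179.9    0.   103.3] F [-0.5 -5.3 -0.9] w 0.0143 25.0
post angle from start 6.186 r 0.0755 tangential force on tool 3.8 radial -3.7
20.8 [0.5763 0.2021 0.0871] [-179.9    0.   101.6] F [-0.4 -4.3 -0.6] w 0.0143 25.0
post angle from start 6.156 r 0.0755 tangential force on tool 3.0 radial -3.1
```

```bash
for k in 1 2; do python3 -m creep '[{"wx":0,"wy":0,"wz":1.15,"tx":0.7,"ty":1.3,"tz":0,"gripper":-1},{"wx":0,"wy":0,"wz":1.15,"tx":0.7,"ty":1.3,"tz":0,"gripper":-1},{"wx":0,"wy":0,"wz":1.15,"tx":0.7,"ty":1.3,"tz":0,"gripper":-1}]' >/dev/null;  python3 g.py|grep -v gap; done
python3 - <<'E'
from m import *
for c in("scene","side"):
    im,_=optics.read_camera(c)
    if c=="scene":
        cv2.imwrite("pics/s9.png",cv2.resize(im[170:310,340:480,::-1],(560,560),interpolation=2))
    for q in("grip_post","valve_axis"):
        r=nets.place_of(q,c);print(c,q,[(np.round(a["point"],4).tolist(),round(a["confidence"],2)) for a in r[:2]])
E
```

```text
21.15 [0.5772 0.2029 0.0871] [-179.9    0.   100.4] F [-1.8 -6.  -0.3] w 0.0145 25.0
post angle from start 6.141 r 0.0755 tangential force on tool 5.1 radial -3.6
21.5 [0.5779 0.2035 0.087 ] [-1.799e+02  1.000e-01  9.930e+01] F [-1.6 -6.9  0.1] w 0.0148 25.0
post angle from start 6.128 r 0.0756 tangential force on tool 5.5 radial -4.5
scene grip_post [([0.5789, 0.2013, 0.1035], 0.57), ([0.3208, 0.3482, 0.0026], 0.15)]
scene valve_axis [([0.6223, 0.1405, 0.1024], 0.55)]
side grip_post [([0.5777, 0.2045, 0.1034], 0.66)]
side valve_axis [([0.6277, 0.1441, 0.1014], 0.84)]
```

View pics/s9.png

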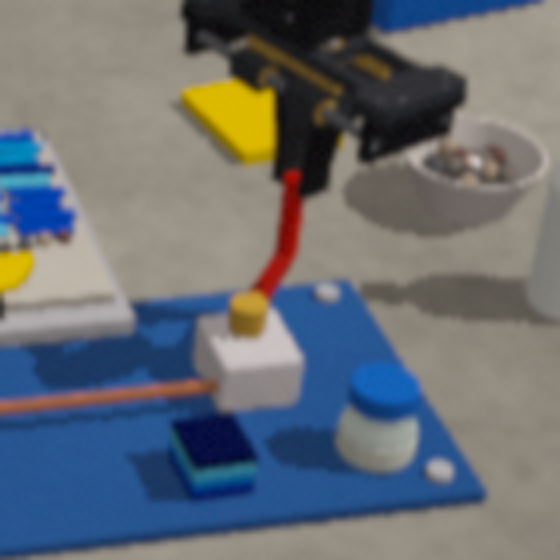

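The gripper still holds the post, at about (295,175) in the crop. The force has started to rise, so the hub is on its seat. I'll keep pushing to about 13 N.

```bash
for k in 1 2; do python3 -m creep '[{"wx":0,"wy":0,"wz":1.15,"tx":0.7,"ty":1.3,"tz":0,"gripper":-1},{"wx":0,"wy":0,"wz":1.15,"tx":0.7,"ty":1.3,"tz":0,"gripper":-1},{"wx":0,"wy":0,"wz":1.15,"tx":0.7,"ty":1.3,"tz":0,"gripper":-1}]' >/dev/null;  python3 g.py|grep -v gap; done
```

```text
22.15 [0.5787 0.2042 0.0869] [-1.798e+02  1.000e-01  9.810e+01] F [-3.2 -6.7 -0.4] w 0.0147 25.0
post angle from start 6.114 r 0.0756 tangential force on tool 6.6 radial -3.4
22.5 [0.5794 0.2048 0.0868] [-1.797e+02  1.000e-01  9.700e+01] F [-4.7 -7.7  0.7] w 0.0144 25.0
post angle from start 6.102 r 0.0757 tangential force on tool 8.3 radial -3.5
```

```bash
for k in 1 2; do python3 -m creep '[{"wx":0,"wy":0,"wz":0.8,"tx":0.7,"ty":1.3,"tz":0,"gripper":-1},{"wx":0,"wy":0,"wz":0.8,"tx":0.9,"ty":1.7,"tz":0,"gripper":-1},{"wx":0,"wy":0,"wz":0.8,"tx":0.9,"ty":1.7,"tz":0,"gripper":-1}]' >/dev/null;  python3 g.py|grep -v gap; done
```

```text
22.85 [0.5803 0.2055 0.0867] [-1.796e+02  1.000e-01  9.620e+01] F [-6.1 -7.9  2.9] w 0.0145 25.0
post angle from start 6.087 r 0.0757 tangential force on tool 9.6 radial -3.0
23.2 [0.5812 0.2062 0.0866] [-179.6    0.2   95.4] F [-6.4 -8.3  3.2] w 0.0143 25.0
post angle from start 6.071 r 0.0758 tangential force on tool 9.9 radial -3.3
```

```bash
python3 -m creep '[{"wx":0,"wy":0,"wz":0,"tx":0.4,"ty":0.8,"tz":0,"gripper":-1},{"wx":0,"wy":0,"wz":0,"tx":0.8,"ty":1.5,"tz":0,"gripper":-1},{"wx":0,"wy":0,"wz":0,"tx":0.8,"ty":1.5,"tz":0,"gripper":-1},{"wx":0,"wy":0,"wz":0,"tx":0.8,"ty":1.5,"tz":0,"gripper":-1}]' >/dev/null;  for k in 1 2 3; do python3 g.py; done; python3 -c "
from m import *;print(get_obs()['wrist_torque'])"
```

```text
23.63 [0.5819 0.2068 0.0865] [-179.5    0.2   95.4] F [-9.8 -9.3  4.6] w 0.0144 25.0
gap deck [0.0, 0.5] gap panel-10.3 [0.4, 0.3]
post angle from start 6.06 r 0.076 tangential force on tool 13.3 radial -2.4
23.73 [0.5819 0.2068 0.0865] [-179.5    0.2   95.4] F [-8.5 -8.9  4.6] w 0.0145 25.0
gap deck [0.1, 0.3] gap panel-10.3 [0.4, 0.3]
post angle from start 6.06 r 0.076 tangential force on tool 12.0 radial -2.8
23.83 [0.5819 0.2068 0.0865] [-179.5    0.2   95.4] F [-9.4 -9.8  4.3] w 0.0145 25.0
gap deck [0.1, 0.7] gap panel-10.3 [0.4, 0.4]
post angle from start 6.06 r 0.076 tangential force on tool 13.3 radial -3.0
[-2.24511475  2.14025176  0.17788538]
```

About 13 N of closing push is on. I'll ease off partway, keeping a little closing load, then open the fingers.

```bash
python3 -m creep '[{"wx":0,"wy":0,"wz":-1,"tx":-1.0,"ty":-2,"tz":0,"gripper":-1},{"wx":0,"wy":0,"wz":-2,"tx":-2,"ty":-4,"tz":0,"gripper":-1},{"wx":0,"wy":0,"wz":-3,"tx":-2.9,"ty":-5.8,"tz":0,"gripper":-1},{"wx":0,"wy":0,"wz":-3,"tx":-2.9,"ty":-5.8,"tz":0,"gripper":-1}]' >/dev/null; python3 g.py
```

```text
24.27 [0.5787 0.2042 0.0869] [-1.798e+02  1.000e-01  9.840e+01] F [-2.9 -8.6  0.3] w 0.0145 25.0
gap deck [-0.2, 0.8] gap panel-10.3 [0.3, 0.3]
post angle from start 6.114 r 0.0757 tangential force on tool 7.5 radial -5.2
```

```bash
python3 -m creep '[{"wx":0,"wy":0,"wz":-1,"tx":-0.8,"ty":-1.6,"tz":0,"gripper":-1},{"wx":0,"wy":0,"wz":-1.8,"tx":-1.4,"ty":-2.8,"tz":0,"gripper":-1},{"wx":0,"wy":0,"wz":-1.8,"tx":-1.4,"ty":-2.8,"tz":0,"gripper":-1}]' >/dev/null; python3 g.py
python3 -m creep '[{"wx":0,"wy":0,"wz":0,"tx":0,"ty":0,"tz":0,"gripper":0},{"wx":0,"wy":0,"wz":0,"tx":0,"ty":0,"tz":0,"gripper":0},{"wx":0,"wy":0,"wz":0,"tx":0,"ty":0,"tz":0,"gripper":0},{"wx":0,"wy":0,"wz":0,"tx":0,"ty":0,"tz":0,"gripper":0},{"wx":0,"wy":0,"wz":0,"tx":0,"ty":0,"tz":0,"gripper":0}]'; python3 g.py
```

```text
24.62 [0.5772 0.2029 0.087 ] [-1.799e+02  1.000e-01  1.002e+02] F [-1.3 -6.9 -1.1] w 0.0146 25.0
gap deck [0.1, 0.1] gap panel-10.3 [0.3, 0.1]
post angle from start 6.14 r 0.0755 tangential force on tool 5.2 radial -4.7
time_s: 25.03
tool_pos: [0.5783, 0.2059, 0.0879]
tool_rot: [179.9, -0.1, 100.2]
force: [-0.0, 0.8, 0.8]
grip_width: 0.0391
grasp_force: 0.0
25.13 [0.5782 0.2052 0.0877] [ 1.799e+02 -1.000e-01  1.002e+02] F [-0.1  0.2  0.1] w 0.0418 0.0
gap deck [0.0, 0.9] gap panel-10.3 [0.4, 0.3]
post angle from start 6.111 r 0.0768 tangential force on tool -0.1 radial 0.3
```

```bash
python3 -m creep '[{"wx":0,"wy":0,"wz":0,"tx":0,"ty":0,"tz":0,"gripper":0.4},{"wx":0,"wy":0,"wz":0,"tx":0,"ty":0,"tz":-15,"gripper":0.4},{"wx":0,"wy":0,"wz":0,"tx":0,"ty":0,"tz":-40,"gripper":0.4},{"wx":0,"wy":0,"wz":0,"tx":0,"ty":0,"tz":-70,"gripper":0.4},{"wx":0,"wy":0,"wz":0,"tx":0,"ty":0,"tz":-100,"gripper":0.4}]'
python3 -m creep '[{"wx":0,"wy":0,"wz":0,"tx":0,"ty":0,"tz":-20,"gripper":0.4},{"wx":0,"wy":0,"wz":0,"tx":0,"ty":0,"tz":-30,"gripper":0.4},{"wx":0,"wy":0,"wz":0,"tx":0,"ty":0,"tz":-30,"gripper":0.4},{"wx":0,"wy":0,"wz":0,"tx":0,"ty":0,"tz":-30,"gripper":0.4},{"wx":0,"wy":0,"wz":0,"tx":0,"ty":0,"tz":-30,"gripper":0.4}]'
python3 g.py; python3 - <<'E'
from m import *
for c in("scene","side","wrist"):
    im,_=optics.read_camera(c)
    if c=="scene": cv2.imwrite("pics/end.png",im[...,::-1])
    r=nets.place_of("grip_post",c);print(c,[(np.round(a["point"],4).tolist(),round(a["confidence"],2)) for a in r[:2]])
E
```

```text
time_s: 25.55
tool_pos: [0.5774, 0.2041, 0.1881]
tool_rot: [-179.9, 0.0, 100.1]
force: [1.0, 0.8, 0.1]
grip_width: 0.0599
grasp_force: 0.0
time_s: 25.97
tool_pos: [0.5769, 0.2039, 0.2154]
tool_rot: [-179.8, 0.0, 100.1]
force: [0.3, -0.3, 0.4]
grip_width: 0.0605
grasp_force: 0.0
26.07 [0.5769 0.2039 0.2153] [-179.8    0.   100.1] F [0.2 0.3 0.2] w 0.061 0.0
gap deck [-0.1, 0.3] gap panel-10.3 [0.3, 0.2]
post angle from start 6.135 r 0.0765 tangential force on tool -0.3 radial 0.1
scene [([0.6262, 0.4122, 0.0031], 0.6), ([0.5765, 0.1993, 0.1], 0.58)]
side [([0.5743, 0.2024, 0.1046], 0.47)]
wrist [([0.5754, 0.1974, 0.1016], 0.89)]
```

View pics/end.png

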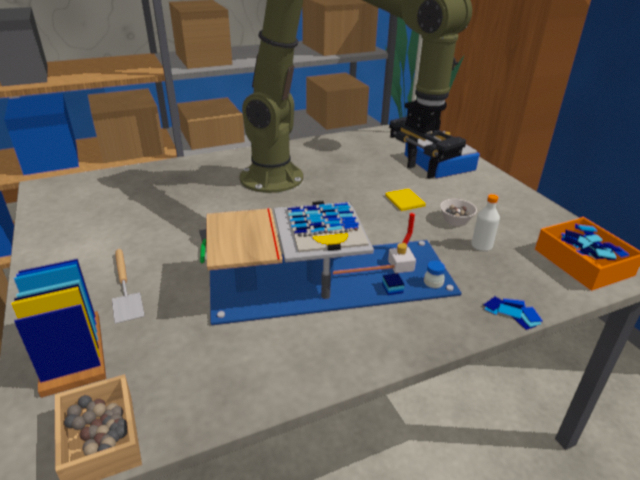

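The deck is flush with the shelf at about (278,240), the post at (411,226) is free, and everything else is where it was.

```bash
python3 -c "
from m import *;print(env.sign_off())"
```

```text
the job is handed in; nothing more can be done
None
```

The job is handed in: the deck sank at about 8 mm/s and stopped within about 0.5 mm of the shelf, and the valve was snugged shut with about 13 N and released at 26 s, with nothing else disturbed.

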